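# Index and lock the wood lathe's spindle

### The job

Turn the lathe's handwheel by its rim until its red mark comes round to the yellow pointer, then stand the black-knobbed index pin in the brass guide on top of the headstock. The mark is only a rough guide to the hole, so ease the wheel gently to and fro until the pin drops fully home, then lean lightly on the wheel rim to feel that the pin holds the spindle, and let go. Do not force the pin, keep off the finished bowl, and leave the other loose things where they are.

Things in the scene. Friction and masses are not known exactly. Their poses are not given: they have to be found in the camera images.
- lathe: Small grey wood lathe bolted to the bench, 690 mm long; origin on the bench under the pin guide. Its spindle axis is level, along the lathe's y axis, 165 mm above the bench; handwheel end at -y, bed and bowl at +y. Headstock: a box x -75 to +75, y -32 to +130 mm, top 226 mm above the bench; a motor under 115 mm tall sits on its -x side (y +35 to +155 mm).
- hub (a point): Centre of the handwheel, on the spindle axis, midway through its thickness. The handwheel is a plain solid aluminium disc, 120 mm across and 16 mm thick, standing upright, flat faces square to the axis; 35 mm of free room between it and the headstock (only a 32 mm shaft and the pointer). It turns both ways on a stiff drive (friction 0.3 N m, 5 N at the rim) and stays where it is left.
- mark (a point): Red mark on the handwheel: a 3 mm line across the rim and 16 mm down the outer face (not the 11 fine dark lines). This point is on the rim, 60 mm from the axis, at the edge next to the headstock, 8 mm from the wheel's mid-plane. It starts about 43 to 100 degrees from the pointer, back over the top of the wheel, towards the robot's side.
- pointer_tip (a point): Tip of the yellow pointer, a fixed tab on the headstock's end wall, 60 degrees from the top of the wheel on the side away from the robot (+x). The tip is 65 mm from the spindle axis, 5 mm off the rim's edge by the headstock; the tab fills the room between wheel and headstock there. The mark is only a rough guide: the hole comes under the guide up to 6 mm of rim travel before or after.
- guide (a point): Centre of the mouth of the vertical hole (10.8 mm wide, 24 mm deep, 2.5 mm chamfer) in the brass guide, a 40 mm square boss standing 7 mm above the headstock; 68 mm above the spindle axis, 75 mm along it from the hub. Below turns the spindle's index ring, radius 40 mm, with 12 radial holes 11 mm wide, 30 degrees apart; one is under the guide when the mark is about at the pointer.
- pin: Loose index pin, 90 g: steel shank 10 mm wide, 40 mm long, plain flat foot; collar 24 mm wide, 5 mm thick; black knob 20 mm wide, 27 mm tall (72 mm in all). Origin at the foot's centre, z up to the knob. Starts upright in the rack, collar on its top. In the guide it stands about 12 mm proud on a land of the index ring and falls home by its own weight when a hole comes under it.
- pin_collar (a point): Centre of the underside of the pin's collar, on the pin's axis 40 mm above its foot. It comes to guide when the pin is home.
- rack: Wooden rack block on the bench, 150 x 46 x 46 mm, long along its x axis, origin under its centre, fixed. Three 12 mm holes in a row along x, at -50, 0 and +50 mm; the pin stands in one of 0 and +50, the spur centre in the other.
- spindle: The turning part: handwheel, index ring and bowl together; origin on the spindle axis below the pin guide. Its y axis is the spindle axis. Once the pin is home the wheel keeps about 3 mm of play at the rim each way, then stops against the pin.
- bowl: Finished turned wooden bowl on a chuck at the far side of the headstock (lathe y from +160 to +220 mm), 176 mm in diameter; turns with the spindle. Must not be touched. Origin on the spindle axis below the guide.
- spur: Bystander: steel spur centre, 66 mm tall with a bright pointed 28 mm head, standing in the rack in the hole next to the pin, 50 mm away. Origin at its foot.
- oil: Bystander: bottle of finishing oil, 60 mm wide, 150 mm tall. Origin under its centre.
- brush: Bystander: bench brush lying flat. Origin under its middle.
- faceplate: Bystander: steel faceplate, 90 mm in diameter, 32 mm tall. Origin under its centre.
- caliper: Bystander: steel slide caliper, 160 mm, lying flat. Origin under its middle.
There are look-alikes about, which are no part of the job. What is shaped like the pin but green is not meant.

How it is judged:
By the outcome, as a careful person would: the job done as asked, in the order asked, and still so for the second after the job is handed in, with the robot touching nothing.
It also fails if it takes over 72 s, if anything falls off the work surface, if the arm or the gripper's body presses on something with over 40 N, if the wrist force passes 120 N, or if a joint passes its speed limit or range.

### The arm

A 6-joint arm with a two-finger parallel gripper is mounted at the origin on the work surface. World frame = base frame: x ahead of the robot, y to its left, z up, the work surface at z = 0. Lengths are in mm, angles in rad, forces in N, time in s.
With the tool pointing down it reaches from about 275 to 750 mm from the base axis. Payload 10.2 kg.
Tool frame: the origin (TCP) lies midway between the tips of the shut fingers; the grasp point (between the pads) lies 19 mm behind it (ctrl.grasp_offset is the distance from the TCP to the grasp point, in mm); z points along the fingers, y is the line along which they close (so a half turn about z gives the same grasp; the last joint's range is limited). The gripper opens to 85 mm and grips with 20 to 120 N. Pads are 22 mm wide; open, the fingers measure 114 mm over their backs; the gripper's body (76 mm by 85 mm) begins 54 mm behind the grasp point. The pads swing forward as they close: fully open they stand 13 mm farther back than shut.
Start: joints at [-1.396, 0.313, 1.498, -0, 1.331, -0.223], TCP at [203.368, -484.017, 231.294] pointing down, gripper open.
Joint ranges: [-2.94, 2.94], [-0.97, 2.17], [0.19, 2.56], [-1.23, 4.37], [0.02, 3.11], [-2.88, 2.88]. Speed limits (rad/s): [2.39, 2.39, 3.01, 3.14, 3.14, 3.14].

### API

Orientations are given as a unit quaternion [w, x, y, z].
In Python, from rig import ctrl, viewer, models gives the robot as it stands. The module is installed in compiled form; this text tells all that it offers.
- The arm moves only by the shell command python3 -m pendant 'ROWS' [OPENING] [FORCE]. ROWS is text: rows parted by semicolons, each of 4 numbers parted by spaces: the shift along the tool's x, y, z in m, then the turn about the tool's z in rad. In form: x y z yaw; .... A call has 1 to 10 rows; each row shifts and turns the commanded pose from where the row before left it, along the tool's axes as they then stand; what a row does not reach is not made up. A row lasts 1/8 s, in which the tool goes at most 62.5 mm and 10.7 degrees, less where a joint would pass 70% of its speed; a pose out of reach is approached as far as the arm can. A call is refused whole if a number of a shift passes 0.0625 or a number of a turn 0.188, either way. A call with a gripper value outside its range is refused whole. OPENING is the opening, from 0 (shut) to 1 (fully open), set as the call begins (- or left out, the last holds). The fingers move at their own pace and stop on an object; FORCE is the grip in N (left out, the last holds). Time passes only in rows, so rows that do not move let the fingers close. It gives the time, the measured TCP pose, the force, the opening and the grip force at its end, in the units of the state.
- ctrl.sense(): the state, without advancing time (a new reading comes with each control period).
- viewer.capture(name): name is "scene" or "top" or "wrist"; returns a dict with "color" (480x640x3 uint8, red, green, blue), "vertical_fov" (degrees; the focal length in pixels is half the picture's height over the tangent of half this angle, whatever the lens; pixels are square), "cx", "cy" (the principal point, pixels), "pose" (4x4, takes a point from camera to world coordinates). Camera axes: x right, y down, z forward; pixel columns grow to the right and rows downward; lengths in mm; the calibration is good to about 2 mm. A picture is of the moment at which its call begins. There is no depth.
- ctrl.finish_job(): hands the job in; it is judged then, once.
Trained networks look in the newest picture that a camera, given by its name, has taken for a name from the list of things; names that differ only in an ending like _2 or _b are one class to them, and where a whole thing is asked for, a point or a joint stands for the part that bears it (a point fixed in the world has none). Each returns a list of dicts, best first, with "p" (0 to 1); they miss things now and then, are a little off and sometimes report something else, mostly with a low value. They report only what shows in the picture. A call takes as long as a camera call. They do not tell look-alikes from the thing itself.
- models.boxes_of(camera, query): "at" ([x, y, z] in mm, in world coordinates, good to about 4 mm: the middle of the surface that is visible of it).
The state is a dict: "time_s": time; "joints": joint angles; "dq": joint speeds; "tau": joint torques, N m; "eef_pos": TCP position; "ee_rot": TCP orientation; "force": force on the tool from outside, world axes, zero at the start; "wrist_torque": the same for the moment, N m; "grip_width": opening from 0.0 (shut) to 1.0 (fully open); "grip_force": force on a finger pad.
Only numpy, scipy, OpenCV 4.12 (cv2) and the standard library are available. Lean on these libraries where they do the work, as an engineer would, in place of code of your own. Each camera call takes 0.05 s, during which the arm holds its last target. There are 200 camera calls.

## Working session

There is one attempt and no reset: what is moved stays moved. The work goes in short steps, Python scripts to look and compute and a shell command to move; the robot and the scene stay as the last step left them, time stands still between calls to the robot, and variables do not carry over. Pictures are saved under pics/ and viewed, at most 10 in all, crops included, and the job is handed in when it is done.

```bash
mkdir -p pics; ls; cat > h.py <<'E'
import numpy as np, cv2
from rig import ctrl, viewer, models
def K(c):
    f=240/np.tan(np.radians(c["vertical_fov"])/2); return f,c["cx"],c["cy"]
def proj(c,P):
    f,cx,cy=K(c); T=np.linalg.inv(np.array(c["pose"])); p=T[:3,:3]@np.array(P,float)+T[:3,3]
    return np.array([cx+f*p[0]/p[2],cy+f*p[1]/p[2]])
def ray(c,uv):
    f,cx,cy=K(c); T=np.array(c["pose"]); d=T[:3,:3]@np.array([(uv[0]-cx)/f,(uv[1]-cy)/f,1]); return T[:3,3],d/np.linalg.norm(d)
def onz(c,uv,z):
    o,d=ray(c,uv); return o+d*(z-o[2])/d[2]
def tri(l):
    A=np.zeros((3,3));b=np.zeros(3)
    for c,uv in l:
        o,d=ray(c,uv);M=np.eye(3)-np.outer(d,d);A+=M;b+=M@o
    return np.linalg.solve(A,b)
def save(c,n): cv2.imwrite("pics/"+n,c["color"][:,:,::-1])
E
python3 - <<'E'
from h import *
np.set_printoptions(precision=1,suppress=True)
for n in ["scene","top","wrist"]:
    c=viewer.capture(n); save(c,n+"0.png"); print(n,K(c),np.array(c["pose"]).tolist())
    if n=="wrist": continue
    for q in ["lathe","hub","mark","pointer_tip","guide","pin","pin_collar","rack","spindle","bowl","spur","oil","brush","faceplate","caliper"]:
        r=models.boxes_of(n,q)
        print(q,[(round(d["p"],2),np.round(d["at"]).tolist(),proj(c,d["at"]).round().tolist()) for d in r[:4]])
s=ctrl.sense();print(s["ee_rot"],s["time_s"])
E
```

```text
pics
scene (np.float64(566.8077947352341), 322.19305883290247, 233.0829205336622) [[0.8793206371541301, 0.31759107544875087, -0.3548677582849141, 858.2229895529298], [0.4759157330434042, -0.6130948738420365, 0.6305702900631907, -787.3827028159216], [-0.017304106929096234, -0.723360618546464, -0.6902535645829461, 799.44946674061], [0.0, 0.0, 0.0, 1.0]]
lathe [(0.85, [600.0, 14.0, 192.0], [414.0, 158.0])]
hub [(0.6, [599.0, 15.0, 187.0], [414.0, 161.0])]
mark [(0.73, [607.0, -96.0, 203.0], [394.0, 189.0])]
pointer_tip [(0.75, [604.0, 11.0, 191.0], [415.0, 160.0])]
guide [(0.78, [598.0, 11.0, 187.0], [412.0, 161.0])]
pin [(0.85, [503.0, -387.0, 69.0], [252.0, 342.0]), (0.72, [487.0, -493.0, 57.0], [204.0, 396.0]), (0.61, [484.0, -285.0, 59.0], [277.0, 297.0])]
pin_collar [(0.78, [481.0, -288.0, 54.0], [274.0, 300.0]), (0.62, [484.0, -492.0, 58.0], [203.0, 394.0]), (0.61, [500.0, -389.0, 70.0], [250.0, 343.0])]
rack [(0.64, [512.0, -394.0, 44.0], [256.0, 357.0])]
spindle [(0.67, [604.0, -88.0, 199.0], [394.0, 188.0])]
bowl [(0.62, [592.0, 168.0, 221.0], [441.0, 103.0])]
spur [(0.67, [550
[... 1531 characters left out ...]
, [575.0, 158.0, 213.0], [101.0, 206.0])]
bowl []
spur [(0.67, [544.0, -400.0, 58.0], [415.0, 242.0])]
oil [(0.93, [670.0, -411.0, 99.0], [425.0, 174.0])]
brush [(0.75, [672.0, -173.0, 15.0], [301.0, 179.0])]
faceplate [(0.71, [373.0, -188.0, 8.0], [305.0, 325.0])]
caliper [(0.78, [582.0, -520.0, 10.0], [468.0, 227.0])]
wrist (np.float64(411.8862645885622), 325.3925604721645, 242.61970283926698) [[0.3878335675544987, -0.889380979873012, -0.2420466825182065, 263.71346132473457], [-0.9217284056651585, -0.37383238918568534, -0.1032767688576948, -458.7084613715195], [0.00136750426452501, 0.2631555004856286, -0.9647524617725747, 373.8678295687599], [0.0, 0.0, 0.0, 1.0]]
[-0.   1.   0.2  0. ] 1.65
```

View pics/scene0.png

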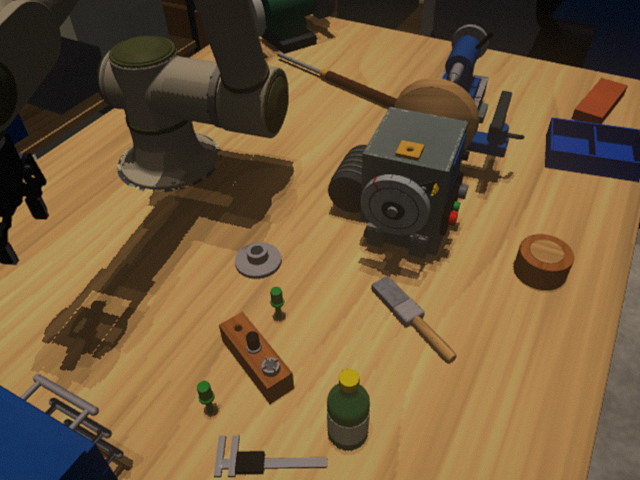

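View pics/top0.png

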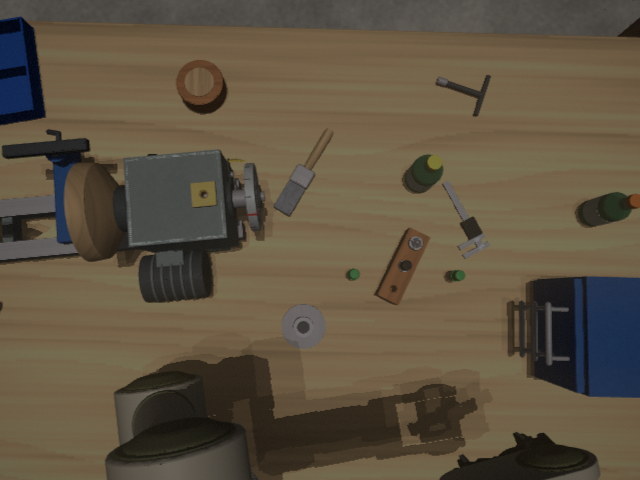

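The scene view shows the lathe at upper right: guide at about (409,149), wheel at (396,206), and the red mark on the wheel's upper left at about (377,183). There are three pin-shaped things. The green ones, at (277,300) and (205,395), are look-alikes. The black-knobbed one in the rack's middle hole at (253,342) fits the description, and the spur is at (271,367). Next I'll confirm this in an enlarged crop.

```bash
python3 - <<'E'
from h import *
a=cv2.imread("pics/scene0.png");t=cv2.imread("pics/top0.png")
R=lambda im,x,y,w,h,k:cv2.resize(im[y:y+h,x:x+w],None,fx=k,fy=k,interpolation=cv2.INTER_CUBIC)
A=R(a,350,130,100,75*2//2+45,4)[:480]  # 4x
B=R(a,215,305,100,60,4);C=R(t,180,150,100,60,4)
o=np.zeros((480,800,3),np.uint8);o[:A.shape[0],:400]=A;o[:240,400:]=B;o[240:,400:]=C
cv2.imwrite("pics/crop1.png",o)
E
```

```text
(no output)
```

View pics/crop1.png

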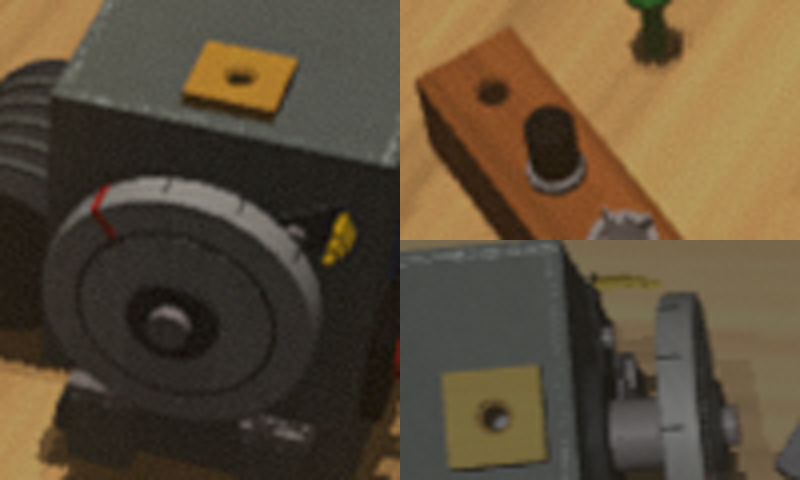

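```bash
cat >> h.py <<'E'
np.set_printoptions(precision=1,suppress=True)
def lathe(g,yaw):
    R=np.array([[np.cos(yaw),-np.sin(yaw),0],[np.sin(yaw),np.cos(yaw),0],[0,0,1]])
    return lambda p:R@np.array(p,float)+np.array([g[0],g[1],0])
E
python3 - <<'E'
from h import *
s=viewer.capture("scene");t=viewer.capture("top")
g=tri([(s,(410,149.2)),(t,(203.7,194.5))]);print("guide",g,onz(s,(410,149.2),233),onz(t,(203.7,194.5),233))
sq=[onz(t,(180+(x-400)/4,150+(y-240)/4),233) for x,y in [(443,373),(542,365),(547,460),(450,470)]]
print(np.array(sq),np.mean(sq,0))
sq2=[onz(s,(350+x/4,130+y/4),233) for x,y in [(205,41),(298,54),(274,112),(184,97)]]
print(np.array(sq2),np.mean(sq2,0))
# headstock top edges in top image
for uv in [(125,158),(221,151),(227,240),(130,249)]: print(uv,onz(t,uv,226))
for yaw in np.radians([-8,-6,-4,-2,0,2,4,6,8]):
    L=lathe(g,yaw); print(round(np.degrees(yaw)),"pin ptr scene/top",proj(s,L([56.3,-62,197.5])),proj(t,L([56.3,-62,197.5])),"nut",proj(s,L([0,-83,165])),"hs corners top",proj(t,L([-75,-32,226])),proj(t,L([75,-32,226])), proj(t,L([75,130,226])))
p=tri([(s,(253,334)),(t,(406,265.5))]);print("knob top",p,onz(s,(253,334),78),onz(t,(406,265.5),78))
# rack axis
print("rack hole",onz(s,(238,328),46),onz(t,(393.5,289),46),"spur",onz(t,(415.5,242.5),66))
E
```

```text
guide [598.3 -15.5 229.5] [601.4 -18.7 233. ] [596.  -17.2 233. ]
[[614.2   5.  233. ]
 [618.7 -35.7 233. ]
 [579.1 -39.4 233. ]
 [573.8   0.3 233. ]] [596.5 -17.5 233. ]
[[577.8  -0.8 233. ]
 [617.2   8.3 233. ]
 [623.5 -35.8 233. ]
 [585.9 -43.  233. ]] [601.1 -17.8 233. ]
(125, 158) [655.4 118.2 226. ]
(221, 151) [671.7 -41.4 226. ]
(227, 240) [522.3 -57.5 226. ]
(130, 249) [503.2 101.3 226. ]
-8 pin ptr scene/top [417.9 194.9] [248.2 170.9] nut [381.  203.8] hs corners top [214.3 241.3] [230.6 153.4] [135.4 137.6]
-6 pin ptr scene/top [419.7 194.7] [247.3 169.5] nut [382.5 204.4] hs corners top [216.  240.8] [229.1 152.5] [133.4 140. ]
-4 pin ptr scene/top [421.4 194.5] [246.3 168.2] nut [384. 205.] hs corners top [217.7 240.3] [227.7 151.7] [131.4 142.4]
-2 pin ptr scene/top [423.1 194.3] [245.3 166.8] nut [385.5 205.5] hs corners top [219.3 239.8] [226.2 150.9] [129.6 144.9]
0 pin ptr scene/top [424.8 194. ] [244.2 165.6] nut [387.  206.1] hs corners top [220.9 239.2] [224.6 150.2] [127.8 147.5]
2 pin ptr scene/top [426.4 193.7] [243.1 164.3] nut [388.6 206.6] hs corners top [222.6 238.5] [223.1 149.5] [126.1 150.2]
4 pin ptr scene/top [428.  193.3] [241.9 163.1] nut [390.2 207. ] hs corners top [224.1 237.8] [221.5 148.9] [124.6 152.9]
6 pin ptr scene/top [429.6 193. ] [240.7 162. ] nut [391.8 207.4] hs corners top [225.7 237.1] [219.9 148.3] [123.1 155.6]
8 pin ptr scene/top [431.2 192.5] [239.5 160.8] nut [393.5 207.8] hs corners top [227.2 236.2] [218.3 147.8] [121.7 158.4]
knob top [ 497.4 -379.    76.9] [ 500.  -378.2   78. ] [ 495.4 -380.2   78. ]
rack hole [ 455.5 -361.5   46. ] [ 449.9 -361.6   46. ] spur [ 541.5 -400.5   66. ]
```

```bash
cat >> h.py <<'E'
def wang(s,uv,g=(601.2,-18.2),yaw=np.radians(6.2),y=-67,r=60):
    L=lathe(g,yaw); th=np.radians(np.arange(-180,180,.25))
    P=np.array([proj(s,L([r*np.sin(a),y,165+r*np.cos(a)])) for a in th]); d=np.hypot(*(P-uv).T)
    i=d.argmin(); return np.degrees(th[i]),d[i]
def redmark(s,x0=350,y0=165,x1=440,y1=250):
    c=s["color"][y0:y1,x0:x1].astype(int); m=(c[:,:,0]>c[:,:,1]*1.7+15)&(c[:,:,0]>c[:,:,2]*1.7+15)
    v,u=np.nonzero(m); return u+x0,v+y0
E
python3 - <<'E'
from h import *
from scipy.spatial.transform import Rotation as Ro
s=viewer.capture("scene");w=viewer.capture("wrist")
print("mark",wang(s,(376.3,176.8)),"outer edge",wang(s,(373.6,181.8),y=-83))
L=lathe((601.2,-18.2),np.radians(6.2))
for a in range(-90,91,30):
    b=np.radians(a);print(a,proj(s,L([60*np.sin(b),-67,165+60*np.cos(b)])),proj(s,L([60*np.sin(b),-83,165+60*np.cos(b)])))
u,v=redmark(s);print(list(zip(u,v)))
q=ctrl.sense();e=np.array(q["ee_rot"]);R=Ro.from_quat([*e[1:],e[0]]).as_matrix();print(R.round(4),q["eef_pos"],q["grip_width"],q["force"],ctrl.grasp_offset)
T=np.array(w["pose"]);print("cam in tool",R.T@(T[:3,3]-q["eef_pos"]),(R.T@T[:3,:3]).round(3))
E
```

```text
mark (np.float64(-38.5), np.float64(0.20797773527604035)) outer edge (np.float64(-37.5), np.float64(0.2154831221308789))
-90 [362.5 195.1] [359.4 200.7]
-60 [367.5 182.6] [364.4 188.2]
-30 [380.6 175.2] [377.5 180.8]
0 [398.3 175.4] [395.5 181. ]
30 [415.7 183.3] [413.  189.1]
60 [427.3 196.8] [424.8 202.7]
90 [430.  211.6] [427.6 217.5]
[(np.int64(375), np.int64(176)), (np.int64(376), np.int64(176)), (np.int64(375), np.int64(177)), (np.int64(376), np.int64(177)), (np.int64(374), np.int64(178)), (np.int64(375), np.int64(178)), (np.int64(374), np.int64(179)), (np.int64(375), np.int64(179)), (np.int64(374), np.int64(180)), (np.int64(373), np.int64(181)), (np.int64(374), np.int64(181)), (np.int64(373), np.int64(182)), (np.int64(374), np.int64(182)), (np.int64(373), np.int64(183)), (np.int64(374), np.int64(183)), (np.int64(374), np.int64(184)), (np.int64(375), np.int64(184)), (np.int64(375), np.int64(185)), (np.int64(376), np.int64(186)), (np.int64(377), np.int64(187)), (np.int64(378), np.int64(187)), (np.int64(377), np.int64(188)), (np.int64(378), np.int64(188))]
[[ 0.9  0.4  0. ]
 [ 0.4 -0.9  0. ]
 [ 0.  -0.  -1. ]] [ 203.4 -484.   231.3] 0.9978021548858526 [-0.6  0.6 -0.3] 18.700000000000003
cam in tool [  65.4    0.  -142.6] [[ 0.  -1.  -0.3]
 [ 1.   0.   0. ]
 [-0.  -0.3  1. ]]
```

The composite crop shows the black-knobbed pin in the rack's middle hole (crop 553,150), with the empty hole beside it and the spur at the lower right. The red mark is at crop (105,187), about -38.5° from the top, so it needs about +98°. I'll hover over the wheel first.

```bash
python3 -m pendant '0 0 -0.03 0.145; 0 0 -0.03 0.145' 0.4; python3 -m pendant '0.041 -0.0346 0 0; 0.041 -0.0346 0 0; 0.041 -0.0346 0 0; 0.041 -0.0346 0 0; 0.041 -0.0346 0 0; 0.041 -0.0346 0 0; 0.041 -0.0346 0 0; 0.041 -0.0346 0 0; 0.041 -0.0346 0 0; 0.041 -0.0346 0 0'
```

```text
time_s: 2.1
eef_pos: [203.4, -483.9, 292.0]
ee_rot: [-0.0, 0.999, 0.051, -0.0]
force: [-0.1, 0.7, 0.2]
grip_width: 0.604
grip_force: 0.0
time_s: 3.35
eef_pos: [574.8, -94.4, 291.4]
ee_rot: [0.0, 0.999, 0.054, 0.0]
force: [0.6, -1.4, -0.5]
grip_width: 0.4
grip_force: 0.0
```

```bash
python3 - <<'E'
from h import *
w=viewer.capture("wrist");save(w,"w1.png");print(np.array(w["pose"])[:3,3],ctrl.sense()["eef_pos"])
L=lathe((598.5,-17.8),np.radians(6.2))
for p in [(0,0,233),(0,-67,225),(0,-83,225),(-75,-32,226),(75,-32,226),(0,-75,165)]: print(p,proj(w,L(p)))
E
```

```text
[639.9 -87.7 433.9] [577.5 -90.  290.7]
(0, 0, 233) [174.4 201.4]
(0, -67, 225) [311.1 198.8]
(0, -83, 225) [342.4 198.8]
(-75, -32, 226) [249.3 333. ]
(75, -32, 226) [233.6  37.5]
(0, -75, 165) [326.3 184.1]
```

View pics/w1.png

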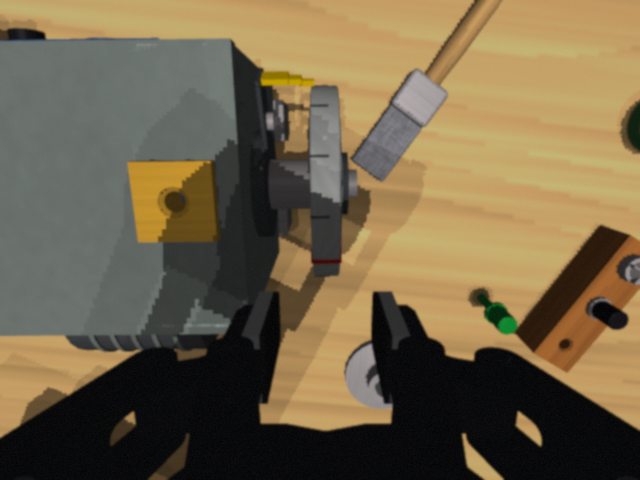

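The wrist picture has the guide hole at (175,201) and the wheel top between columns 310 and 341. Both match the prediction within 1-2 px, so the lathe pose is good. The mark is at (325,262). I'll let the arm settle, then descend.

```bash
python3 -m pendant '0 0 0.03 0; 0 0 0 0'
```

```text
time_s: 3.65
eef_pos: [573.1, -95.5, 259.5]
ee_rot: [-0.001, 0.999, 0.054, -0.002]
force: [0.9, -0.5, 0.6]
grip_width: 0.398
grip_force: 0.0
```

```bash
python3 -m pendant '0 0 0.037 0; 0 0 0.0365 0; 0 0 0 0'; python3 -m pendant '0 0 0 0; 0 0 0 0; 0 0 0 0; 0 0 0 0' 0 40
```

```text
time_s: 4.03
eef_pos: [573.0, -96.0, 186.9]
ee_rot: [-0.001, 0.999, 0.054, -0.002]
force: [1.0, 0.2, 0.2]
grip_width: 0.399
grip_force: 0.0
time_s: 4.53
eef_pos: [574.3, -94.8, 190.2]
ee_rot: [-0.0, 0.999, 0.055, 0.001]
force: [-1.8, 8.4, 2.3]
grip_width: 0.179
grip_force: 40.5
```

```bash
python3 -m pendant '0.0074 0 -0.0052 0; 0.0082 0 -0.0039 0; 0.0088 0 -0.0023 0; 0.009 0 -0.0008 0; 0.009 0 0.0008 0; 0.0088 0 0.0023 0; 0.0042 0 0.0018 0; 0 0 0 0'; python3 - <<'E'
from h import *
s=viewer.capture("scene");save(s,"s2.png");u,v=redmark(s);print(list(zip(u.tolist(),v.tolist())))
E
```

```text
time_s: 5.52
eef_pos: [628.1, -88.4, 197.1]
ee_rot: [-0.001, 0.999, 0.055, -0.001]
force: [-7.0, 8.1, 1.8]
grip_width: 0.179
grip_force: 40.8
[(399, 187), (399, 188), (399, 189)]
```

```bash
python3 -m pendant '0 0 0 0; 0 0 0 0; -0.028 0 0.002 0; -0.0274 0 0.0053 0; 0 0 0 0; 0 0 0 0' 0.4; python3 - <<'E'
from h import *
s=viewer.capture("scene");save(s,"s3.png");u,v=redmark(s);print(list(zip(u.tolist(),v.tolist())))
print([(round(wang(s,(a,b),y=-83,r=60)[0]),wang(s,(a,b),y=-83,r=44)) for a,b in zip(u,v)])
E
```

```text
time_s: 6.32
eef_pos: [574.6, -96.2, 188.6]
ee_rot: [0.0, 0.999, 0.054, 0.001]
force: [-0.1, 0.1, -0.3]
grip_width: 0.401
grip_force: 0.0
[(403, 176), (404, 176), (405, 176), (403, 177), (404, 177), (403, 178), (404, 178), (402, 179), (403, 179), (402, 180), (403, 180), (401, 181), (402, 181), (401, 182), (402, 182), (401, 183), (400, 184), (401, 184), (400, 185), (401, 185), (400, 186), (400, 187), (399, 188), (399, 189)]
[(8, (np.float64(7.75), np.float64(14.544943782698725))), (10, (np.float64(9.0), np.float64(14.883219985029616))), (11, (np.float64(10.5), np.float64(15.238798664741172))), (9, (np.float64(8.25), np.float64(13.601826590756176))), (10, (np.float64(9.75), np.float64(13.946613166066207))), (9, (np.float64(8.75), np.float64(12.660997482139615))), (11, (np.float64(10.25), np.float64(13.012408896061718))), (8, (np.float64(7.75), np.float64(11.382954836144288))), (10, (np.float64(9.25), np.float64(11.722627565741455))), (9, (np.float64(8.25), np.float64(10.440273713355692))), (10, (np.float64(9.75), np.float64(10.78694706677901))), (8, (np.float64(7.250000000000001), np.float64(9.165854582604556))), (10, (np.float64(8.75), np.float64(9.500206687955819))), (8, (np.float64(7.75), np.float64(8.221187989672478))), (10, (np.float64(9.5), np.float64(8.562428623481733))), (9, (np.float64(8.5), np.float64(7.278873356302011))), (8, (np.float64(7.250000000000001), np.float64(6.0038227670083275))), (10, (np.float64(9.0), np.float64(6.339227724683156))), (9, (np.float64(8.0), np.float64(5.059296168425513))), (10, (np.float64(9.75), np.float64(5.402627440588556))), (9, (np.float64(8.5), np.float64(4.1175946941171615))), (10, (np.float64(9.25), np.float64(3.178655154003243))), (9, (np.float64(8.0), np.float64(1.8975423954646178))), (10, (np.float64(8.75), np.float64(0.9563137760778383)))]
```

```bash
python3 -m pendant '0 0 0 0; 0 0 0 0; 0 0 0 0; 0.0074 0 -0.0052 0; 0.0082 0 -0.0039 0; 0.0088 0 -0.0023 0; 0.009 0 -0.0008 0; 0.009 0 0.0008 0; 0.006 0 0.0014 0; 0 0 0 0' 0 70; python3 - <<'E'
from h import *
s=viewer.capture("scene");save(s,"s4.png");u,v=redmark(s);print(list(zip(u.tolist(),v.tolist())))
print([(round(wang(s,(a,b),y=-83,r=60)[0]),round(wang(s,(a,b),y=-83,r=44)[0])) for a,b in zip(u,v)])
E
```

```text
time_s: 7.62
eef_pos: [620.1, -89.2, 196.7]
ee_rot: [-0.002, 0.998, 0.055, -0.004]
force: [-12.9, 5.5, 2.2]
grip_width: 0.176
grip_force: 70.3
[(424, 192), (423, 194), (423, 195), (423, 196), (421, 197), (422, 197), (419, 198), (420, 198), (421, 198), (416, 199), (417, 199), (418, 199), (419, 199), (415, 200), (416, 200)]
[(45, 48), (46, 50), (48, 52), (49, 53), (48, 52), (49, 53), (47, 52), (48, 53), (50, 54), (45, 50), (46, 51), (48, 52), (49, 53), (46, 50), (47, 51)]
```

```bash
python3 -m pendant '0.005 0 0.0018 0; 0.005 0 0.0022 0; 0 0 0 0'; python3 -m pendant '0 0 0 0; 0 0 0 0; 0 0 -0.04 0; 0 0 -0.06 0' 0.4;  python3 - <<'E'
from h import *
s=viewer.capture("scene");save(s,"s5.png");u,v=redmark(s);print(list(zip(u.tolist(),v.tolist())))
print([(round(wang(s,(a,b),y=-83,r=60)[0]),round(wang(s,(a,b),y=-83,r=44)[0]),round(wang(s,(a,b),y=-67)[0])) for a,b in zip(u,v)])
a=cv2.imread("pics/s5.png");cv2.imwrite("pics/c5.png",cv2.resize(a[140:240,350:460],None,fx=6,fy=6,interpolation=cv2.INTER_CUBIC))
E
```

```text
time_s: 8.05
eef_pos: [630.3, -88.1, 193.5]
ee_rot: [-0.001, 0.998, 0.055, -0.003]
force: [-11.1, 6.2, 5.8]
grip_width: 0.171
grip_force: 71.5
time_s: 8.55
eef_pos: [631.5, -89.7, 293.6]
ee_rot: [-0.001, 0.999, 0.054, -0.002]
force: [0.6, 0.0, 0.6]
grip_width: 0.402
grip_force: 0.0
[(427, 196), (426, 199), (426, 200), (425, 201), (421, 202), (422, 202), (423, 202), (424, 202), (417, 203), (418, 203), (419, 203), (420, 203), (421, 203), (417, 204)]
[(53, 56, 58), (56, 60, 63), (57, 61, 64), (58, 62, 66), (56, 60, 64), (56, 61, 66), (58, 62, 66), (58, 63, 67), (53, 58, 63), (54, 59, 64), (55, 60, 65), (56, 61, 66), (57, 62, 67), (55, 60, 66)]
```

View pics/c5.png

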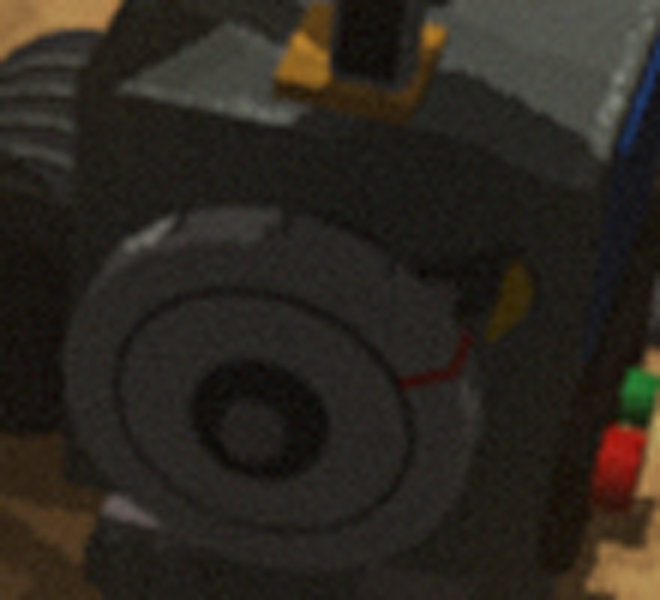

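The crop shows the red mark's rim end at crop (470,335), right beside the yellow pointer tip at (490,335), so the mark is at the pointer. Next is the pin.

```bash
python3 -m pendant '-0.0274 0.0455 0 0; -0.0274 0.0455 0 0; -0.0274 0.0455 0 0; -0.0274 0.0455 0 0; -0.0274 0.0455 0 0; -0.0274 0.0455 0 0; 0 0 0.031 0.16; 0 0 0.031 0.16; 0 0 0.031 0.16; 0 0 0 0' 0.5;  python3 - <<'E'
from h import *
w=viewer.capture("wrist");save(w,"w6.png");p=(497.7,-379)
print(ctrl.sense()["eef_pos"],np.array(w["pose"])[:3,3],[proj(w,(*p,z)) for z in (78,51,46)],proj(w,(543,-397,60)))
E
```

```text
time_s: 9.85
eef_pos: [497.2, -378.3, 198.8]
ee_rot: [-0.001, 0.983, -0.184, -0.002]
force: [-0.9, 0.0, 0.1]
grip_width: 0.5
grip_force: 0.0
[ 497.8 -378.9  200.9] [ 558.6 -403.2  341.2] [array([324.8, 232.5]), array([324.8, 223.4]), array([324.8, 221.9])] [325.3 155.2]
```

View pics/w6.png

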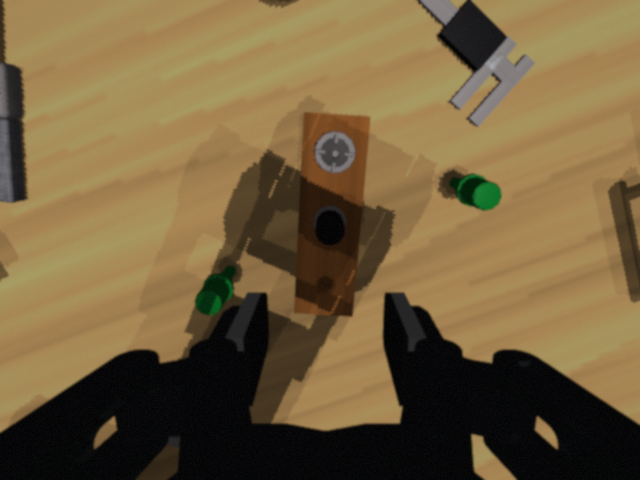

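The wrist view shows the black knob at about (330,230), the spur at (335,152), and the green look-alikes at (215,290) and (478,191). I'll measure it more finely.

```bash
python3 - <<'E'
from h import *
from scipy.optimize import least_squares
w=viewer.capture("wrist");c=w["color"]
m=(c[195:255,305:360].max(2)<45).astype(np.uint8);n,l,st,ce=cv2.connectedComponentsWithStats(m)
i=1+st[1:,4].argmax();print(st[i]+[305,195,0,0,0],ce[i]+[305,195])
# model silhouette extents of knob r10 z51..78
th=np.linspace(0,6.28,60)
def ext(p):
    P=np.array([proj(w,(p[0]+10*np.cos(a),p[1]+10*np.sin(a),z)) for a in th for z in (52,78)]);return P.min(0),P.max(0)
x,y,ww,hh=st[i][:4];x+=305;y+=195
a,b=np.array([x-.5,y-.5]),np.array([x+ww-.5,y+hh-.5])
r=least_squares(lambda p:np.r_[ext(p)[0]-a,ext(p)[1]-b],[497.7,-379],diff_step=1e-4);print(r.x,r.fun,np.array(ctrl.sense()["eef_pos"]))
E
```

```text
[ 305  195   55   60 2394] [333.  223.9]
[ 499.  -385.2] [ 12.4  11.9 -12.4 -11.6] [ 498.1 -379.2  202. ]
```

```bash
python3 - <<'E'
from h import *
c=cv2.imread("pics/w6.png").max(2)
print(c[200:252:3,308:354:3])
E
```

```text
[[44 46 45 43 44 41 44 42 41 44 41 43 53 72 90 95]
 [45 45 46 46 42 42 43 41 43 42 43 41 42 42 49 59]
 [43 45 45 46 42 41 39 37 40 41 41 42 42 39 38 40]
 [44 46 43 45 38 40 36 32 37 40 40 42 42 41 39 40]
 [44 46 46 40 36 15  5  4  5 10 31 39 41 40 36 39]
 [43 44 41 40 11  1  8  1  4  8 12 31 39 41 38 39]
 [44 45 40 20  5  8  5 12  4  6  1 18 39 40 37 39]
 [44 44 41 11  5  5  2  5  6  5  2  4 33 36 37 39]
 [45 45 40 11  6  6  9  3 10  7 10  5 28 40 38 39]
 [46 43 40  6  9  8 11  9  5  7  9  7 22 38 38 41]
 [44 45 37  7  5  9  2  1  4  6  7  4 22 41 36 38]
 [46 45 38  7  1  0  6 10  5  7  6 10 27 39 37 40]
 [46 44 42 16  6 11  7  5  5  3  4  5 34 38 37 41]
 [46 45 45 35  9  9  4  2  3  4  9 26 40 38 38 38]
 [65 58 45 42 35 12  8  4  8  8 20 39 40 40 37 38]
 [67 66 55 45 42 39 36 30 32 39 42 40 40 39 37 40]
 [68 68 67 63 56 47 41 41 42 41 43 42 42 39 38 38]
 [67 65 66 61 61 61 57 57 55 56 52 44 42 39 42 42]]
```

```bash
python3 - <<'E'
from h import *
from scipy.optimize import least_squares
w=viewer.capture("wrist");c=w["color"]
m=(cv2.GaussianBlur(c,(3,3),0)[195:255,305:360].max(2)<22).astype(np.uint8);n,l,st,ce=cv2.connectedComponentsWithStats(m)
i=1+st[1:,4].argmax()
th=np.linspace(0,6.28,60)
def ext(p):
    P=np.array([proj(w,(p[0]+10*np.cos(a),p[1]+10*np.sin(a),z)) for a in th for z in (52,78)]);return np.r_[P.min(0),P.max(0)]
x,y,ww,hh=st[i][:4];x+=305;y+=195
a=np.array([x-.5,y-.5,x+ww-.5,y+hh-.5]);print(a)
r=least_squares(lambda p:ext(p)-a,[497.7,-379],diff_step=1e-4);print(r.x,r.fun)
e=np.array(ctrl.sense()["eef_pos"]);d=r.x-e[:2];q=ctrl.sense()["ee_rot"];f=2*np.arctan2(q[2],q[1]);print(e,np.degrees(f),"tool shift",d[0]*np.cos(f)+d[1]*np.sin(f),d[0]*np.sin(f)-d[1]*np.cos(f))
E
```

```text
[314.5 211.5 342.5 245.5]
[ 497.6 -382.5] [-1.  -1.2  1.   1.2]
[ 498.2 -379.3  202.5] -21.168520574561818 tool shift 0.5288491994318983 3.20798897115854
```

```bash
python3 -m pendant '0.0005 0.0018 0.048 0; 0 0 0.048 0; 0 0 0.046 0; 0 0 0.002 0; 0 0 0 0'
```

```text
time_s: 10.62
eef_pos: [498.6, -381.7, 59.4]
ee_rot: [0.001, 0.983, -0.185, 0.002]
force: [1.2, -0.8, -0.3]
grip_width: 0.5
grip_force: 0.0
```

```bash
python3 -m pendant '0 0 0.003 0; 0 0 0 0; 0 0 0 0' ; python3 -m pendant '0 0 0 0; 0 0 0 0; 0 0 0 0; 0 0 0 0; 0 0 0 0' 0 30
```

```text
time_s: 11.0
eef_pos: [497.7, -380.7, 54.4]
ee_rot: [0.0, 0.983, -0.185, 0.0]
force: [0.4, -0.3, -0.2]
grip_width: 0.497
grip_force: 0.0
time_s: 11.62
eef_pos: [497.6, -380.7, 54.1]
ee_rot: [0.0, 0.983, -0.185, 0.0]
force: [-0.2, 0.7, 4.3]
grip_width: 0.219
grip_force: 29.5
```

```bash
python3 -m pendant '0 0 -0.02 0; 0 0 -0.036 0; 0 0 -0.05 0; 0 0 -0.05 -0.159; 0 0 -0.05 -0.16; 0 0 -0.05 -0.16; 0 0 0 0'; python3 -m pendant '0.0142 -0.05 0 0; 0.0142 -0.05 0 0; 0.0142 -0.05 0 0; 0.0142 -0.05 0 0; 0.0142 -0.05 0 0; 0.0142 -0.05 0 0; 0.0142 -0.05 0 0; 0 0 0 0; 0 0 0 0; 0 0 0 0';  python3 - <<'E'
from h import *
w=viewer.capture("wrist");save(w,"w7.png");p=(598.5,-17.8,233)
print(ctrl.sense()["eef_pos"],np.array(w["pose"])[:3,3],proj(w,p))
E
```

```text
time_s: 12.5
eef_pos: [498.2, -381.2, 313.4]
ee_rot: [0.003, 0.999, 0.054, 0.002]
force: [1.3, 0.2, -0.1]
grip_width: 0.22
grip_force: 29.6
time_s: 13.75
eef_pos: [558.9, -23.1, 309.2]
ee_rot: [-0.0, 0.999, 0.052, -0.0]
force: [-0.9, -0.2, -0.7]
grip_width: 0.22
grip_force: 29.7
[559.  -23.  309.4] [624.2 -16.5 451.8] [322.1 180.5]
```

View pics/w7.png

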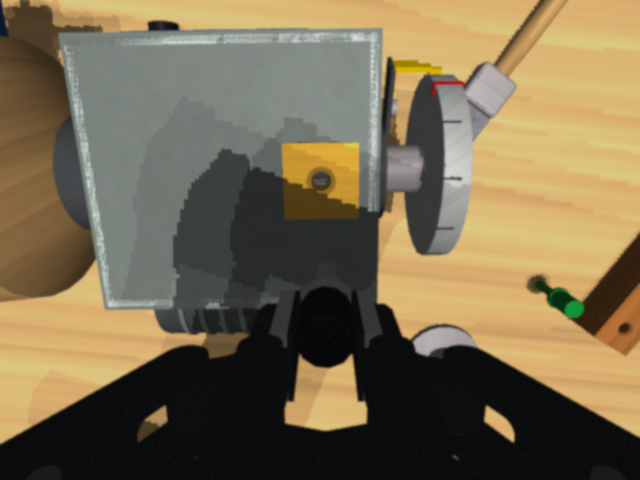

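The wrist view puts the guide hole at (321,181), predicted at (322,180.5). The pin is held between the fingers at (326,325). I'll move over the hole and lower it gently.

```bash
python3 -m pendant '0.02 -0.001 0 0; 0.019 -0.0009 0 0; 0 0 0.012 0; 0 0 0.013 0; 0 0 0 0; 0 0 0 0'; python3 -m pendant '0 0 0.003 0; 0 0 0.003 0; 0 0 0.003 0; 0 0 0 0'
```

```text
time_s: 14.55
eef_pos: [597.5, -16.1, 285.2]
ee_rot: [0.0, 0.999, 0.053, 0.0]
force: [0.2, 0.7, -0.2]
grip_width: 0.217
grip_force: 29.7
time_s: 15.05
eef_pos: [597.6, -15.9, 275.5]
ee_rot: [-0.0, 0.999, 0.053, -0.0]
force: [-0.3, 0.4, -1.3]
grip_width: 0.219
grip_force: 29.7
```

```bash
python3 -m pendant '0 0 0.004 0; 0 0 0.004 0; 0 0 0.004 0; 0 0 0 0'; python3 -m pendant '0 0 0.003 0; 0 0 0.003 0; 0 0 0 0'
```

```text
time_s: 15.55
eef_pos: [597.6, -15.9, 263.4]
ee_rot: [-0.0, 0.999, 0.053, -0.0]
force: [-0.2, 0.2, -0.4]
grip_width: 0.219
grip_force: 29.7
time_s: 15.92
eef_pos: [597.6, -15.9, 257.5]
ee_rot: [-0.0, 0.999, 0.053, -0.0]
force: [-0.3, 0.6, -1.9]
grip_width: 0.218
grip_force: 29.7
```

```bash
python3 -m pendant '0 0 0.002 0; 0 0 0.002 0; 0 0 0 0'
```

```text
time_s: 16.3
eef_pos: [597.6, -15.9, 253.6]
ee_rot: [-0.0, 0.999, 0.053, -0.0]
force: [-1.1, -0.8, -1.0]
grip_width: 0.222
grip_force: 29.7
```

```bash
python3 -m pendant '0 0 0 0; 0 0 0 0; 0 0 -0.015 0; 0 0 -0.035 0; 0 0 0 0' 0.37;  python3 - <<'E'
from h import *
s=viewer.capture("scene");save(s,"s8.png")
for z in (233,245): print(z,proj(s,(601.2,-18.2,z)),proj(s,(601.2,-18.2,z+32)))
a=cv2.imread("pics/s8.png");cv2.imwrite("pics/c8.png",cv2.resize(a[100:220,350:460],None,fx=5,fy=5,interpolation=cv2.INTER_CUBIC))
E
```

```text
time_s: 16.92
eef_pos: [598.5, -16.1, 307.6]
ee_rot: [0.001, 0.999, 0.053, 0.003]
force: [0.3, 0.3, -0.7]
grip_width: 0.372
grip_force: 0.0
233 [410. 149.] [411.7 133.2]
245 [410.7 143.2] [412.4 127. ]
```

View pics/c8.png

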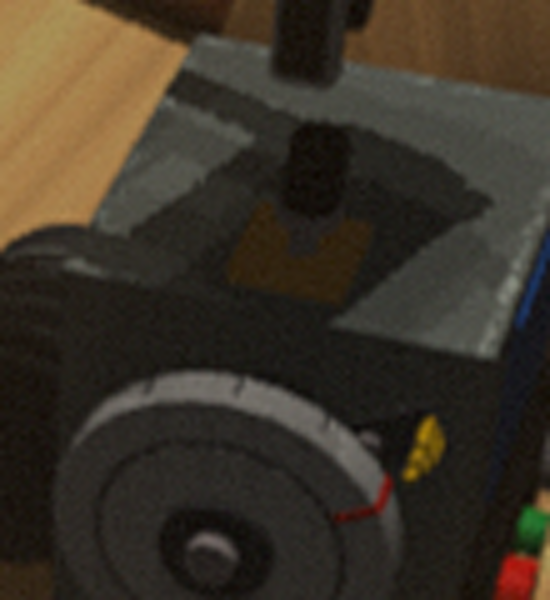

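The pin stands in the guide about 12 mm proud, with its shank showing at crop (305,235). The mark is by the pointer at (390,485). Now I'll grip the rim and ease it.

```bash
python3 -m pendant '-0.005 0.0376 0 0; -0.0043 0.0375 0 0; 0 0 0 0; 0 0 0.05 0; 0 0 0.0545 0; 0 0 0 0; 0 0 0 0'; python3 -m pendant '0 0 0 0; 0 0 0 0; 0 0 0 0; 0 0 0 0' 0 60
```

```text
time_s: 17.85
eef_pos: [597.3, -91.5, 201.7]
ee_rot: [0.001, 0.999, 0.054, 0.001]
force: [-1.0, 0.4, 0.6]
grip_width: 0.369
grip_force: 0.0
time_s: 18.35
eef_pos: [597.4, -92.0, 202.1]
ee_rot: [0.001, 0.999, 0.054, 0.002]
force: [0.4, -1.6, 7.3]
grip_width: 0.175
grip_force: 60.4
```

```bash
python3 -m pendant '0.001 0 0 0; 0.001 0 -0.0002 0; 0.001 0 0 0; 0.001 0 -0.0002 0';python3 - <<'E'
from h import *
w=viewer.capture("wrist");save(w,"w9.png");print([proj(w,(598.2,-15.9,z)) for z in (233,245)])
o=np.vstack([w["color"][:,:260]])[:,:,::-1];cv2.imwrite("pics/c9.png",o[60:420])
E
```

```text
time_s: 18.85
eef_pos: [598.4, -91.9, 202.3]
ee_rot: [0.001, 0.999, 0.054, -0.002]
force: [-19.5, -2.2, 15.3]
grip_width: 0.177
grip_force: 61.3
[array([ 70.3, 330.9]), array([ 43.9, 352. ])]
```

View pics/c9.png

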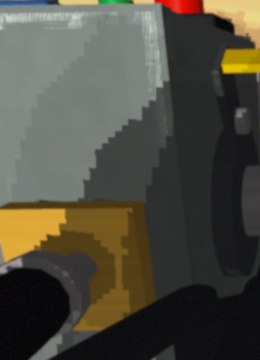

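The wrist crop shows the collar still about 12 mm up, with its edge at (85,290) and the shank visible. The 20 N comes mostly from the pads twisting on the disc at a 60 N grip, so I'll soften the grip and continue.

```bash
python3 -m pendant '0 0 0 0; 0 0 0 0' - 22; python3 -m pendant '0.001 0 0 0; 0.001 0 0 0'; python3 - <<'E'
from h import *
w=viewer.capture("wrist");save(w,"w10.png");c=cv2.cvtColor(w["color"],cv2.COLOR_RGB2GRAY).astype(int)-cv2.imread("pics/w9.png",0);print(abs(c[320:420,0:110]).mean(), (abs(c[320:420,0:110])>25).sum())
E
```

```text
time_s: 19.15
eef_pos: [598.4, -91.9, 202.3]
ee_rot: [0.001, 0.999, 0.054, -0.002]
force: [-18.0, -1.7, 13.6]
grip_width: 0.18
grip_force: 61.2
time_s: 19.4
eef_pos: [600.5, -91.6, 202.4]
ee_rot: [0.001, 0.999, 0.054, -0.002]
force: [-19.2, -1.7, 14.9]
grip_width: 0.171
grip_force: 61.8
13.56690909090909 1651
```

```bash
cat >> h.py <<'E'
def pinlook(n="pin.png"):
    w=viewer.capture("wrist");save(w,n);return knob("pics/"+n)
def knob(f):
    g=cv2.imread(f).max(2); return {r:int(((g[r,:110]<26)*np.arange(110)).max()) for r in (310,325,340,355,370,385)}
E
python3 - <<'E'
from h import *
print(knob("pics/w9.png"),knob("pics/w10.png"))
E
python3 -m pendant '0 0 0 0; 0 0 0 0' 0 22
```

```text
{310: 0, 325: 0, 340: 58, 355: 67, 370: 69, 385: 61} {310: 0, 325: 0, 340: 43, 355: 63, 370: 70, 385: 69}
time_s: 19.7
eef_pos: [600.8, -91.6, 202.4]
ee_rot: [0.001, 0.999, 0.054, -0.002]
force: [-15.2, -1.1, 13.5]
grip_width: 0.174
grip_force: 61.6
```

```bash
python3 -m pendant '0 0 0 0; 0 0 0 0' 0.25; python3 -m pendant '-0.004 0 -0.002 0; 0 0 0 0; 0 0 0 0; 0 0 0 0' 0 22; python3 - <<'E'
from h import *
print(pinlook("w11.png"))
s=viewer.capture("scene");u,v=redmark(s);print([(a,b,round(wang(s,(a,b),y=-83)[0])) for a,b in zip(u.tolist(),v.tolist())])
E
```

```text
time_s: 19.95
eef_pos: [602.7, -91.0, 200.4]
ee_rot: [0.0, 0.999, 0.053, 0.001]
force: [-0.8, 0.0, 0.0]
grip_width: 0.252
grip_force: 0.0
time_s: 20.45
eef_pos: [599.2, -91.7, 200.7]
ee_rot: [0.0, 0.999, 0.054, 0.001]
force: [7.4, -3.4, -9.2]
grip_width: 0.179
grip_force: 26.3
{310: 0, 325: 0, 340: 53, 355: 64, 370: 66, 385: 60}
[(427, 196, 53), (428, 196, 53), (427, 197, 54), (428, 197, 54), (426, 198, 54), (427, 198, 55), (426, 199, 56), (427, 199, 56), (426, 200, 57), (425, 201, 58), (426, 201, 58), (422, 202, 56), (423, 202, 58), (424, 202, 58), (425, 202, 59), (417, 203, 53), (418, 203, 54), (419, 203, 55), (420, 203, 56), (421, 203, 57), (422, 203, 58), (417, 204, 55), (418, 204, 56)]
```

```bash
python3 -m pendant '0.001 0 0 0; 0.001 0 0 0; 0.001 0 0 0; 0.001 0 0 0'; python3 -c "
from h import *
print(pinlook('w12.png'))"; python3 -m pendant '0.001 0 0 0; 0.001 0 0 0; 0.001 0 0 0'; python3 -c "
from h import *
print(pinlook('w13.png'))"
```

```text
time_s: 21.05
eef_pos: [600.4, -91.6, 200.9]
ee_rot: [0.0, 0.999, 0.053, -0.003]
force: [-11.3, -5.1, -2.9]
grip_width: 0.181
grip_force: 27.2
{310: 0, 325: 0, 340: 33, 355: 59, 370: 67, 385: 66}
time_s: 21.48
eef_pos: [603.2, -91.3, 201.2]
ee_rot: [0.0, 0.999, 0.053, -0.003]
force: [-12.4, -5.1, -1.7]
grip_width: 0.183
grip_force: 27.4
{310: 0, 325: 0, 340: 0, 355: 44, 370: 63, 385: 69}
```

```bash
python3 -m pendant '0.001 0 0 0; 0.001 0 0 0; 0.001 0 0.0002 0; 0.001 0 0 0'; python3 - <<'E'
from h import *
print(pinlook('w14.png'))
s=viewer.capture("scene");u,v=redmark(s);print([(a,b,round(wang(s,(a,b),y=-83)[0])) for a,b in zip(u.tolist(),v.tolist())])
for a in (55,60,65,70):
    L=lathe((601.2,-18.2),np.radians(6.2));b=np.radians(a);print(a,[proj(s,L([r*np.sin(b),y,165+r*np.cos(b)])).tolist() for r,y in((60,-67),(60,-83),(44,-83))])
E
```

```text
time_s: 22.02
eef_pos: [607.3, -90.8, 201.3]
ee_rot: [0.0, 0.999, 0.053, -0.003]
force: [-10.2, -3.5, -0.8]
grip_width: 0.178
grip_force: 27.5
{310: 0, 325: 0, 340: 0, 355: 0, 370: 45, 385: 64}
[(429, 199, 58), (429, 200, 59), (428, 201, 60), (429, 201, 61), (428, 202, 62), (429, 202, 62), (428, 203, 63), (427, 204, 64), (428, 204, 64), (426, 205, 65), (427, 205, 66), (418, 206, 60), (419, 206, 61), (420, 206, 62), (421, 206, 63), (422, 206, 64), (423, 206, 64), (424, 206, 65), (425, 206, 66), (426, 206, 66)]
55 [[425.96119267396625, 194.29420474766982], [423.43719135856486, 200.18411229938113], [415.0561173656761, 202.5896840140863]]
60 [[427.3375355552759, 196.75102840131646], [424.8355376508881, 202.65492367260634], [416.08596568175005, 204.37897772224017]]
65 [[428.45743110692274, 199.24607081562002], [425.9751057914392, 205.1625984985374], [416.93106057397733, 206.19723152492105]]
70 [[429.3135166496962, 201.75804166101955], [426.8483996677535, 207.6857247042501], [417.585562601986, 208.0293675029417]]
```

```bash
python3 -m pendant '0.001 0 0.0002 0; 0.001 0 0 0; 0 0 0 0'; python3 -c "
from h import *
print(pinlook('w15.png'))"; python3 -m pendant '-0.001 0 0 0; -0.001 0 0 0; -0.001 0 0 0; -0.001 0 0 0; -0.001 0 0 0; -0.001 0 0 0; -0.001 0 0 0; -0.001 0 0 0; -0.001 0 0 0; -0.001 0 0 0'; python3 -c "
from h import *
print(pinlook('w16.png'))"
```

```text
time_s: 22.5
eef_pos: [609.5, -90.5, 201.3]
ee_rot: [0.0, 0.999, 0.053, -0.003]
force: [-9.9, -4.6, 1.1]
grip_width: 0.178
grip_force: 27.6
{310: 0, 325: 0, 340: 0, 355: 0, 370: 0, 385: 59}
time_s: 23.8
eef_pos: [603.4, -91.2, 201.6]
ee_rot: [0.001, 0.999, 0.053, 0.003]
force: [13.2, -4.6, -9.0]
grip_width: 0.18
grip_force: 26.1
{310: 0, 325: 0, 340: 0, 355: 59, 370: 68, 385: 69}
```

```bash
python3 -m pendant '-0.001 0 0 0; -0.001 0 0.0001 0; -0.001 0 0 0; -0.001 0 0.0001 0; -0.001 0 0 0'; python3 -c "
from h import *
print(pinlook('w17.png'))"; python3 -m pendant '-0.001 0 0.0002 0; -0.001 0 0.0002 0; -0.001 0 0.0001 0; -0.001 0 0.0002 0'; python3 - <<'E'
from h import *
print(pinlook('w18.png'))
s=viewer.capture("scene");u,v=redmark(s);print([(a,b,round(wang(s,(a,b),y=-83)[0])) for a,b in zip(u.tolist(),v.tolist())])
E
```

```text
time_s: 24.48
eef_pos: [598.6, -91.8, 201.4]
ee_rot: [0.001, 0.999, 0.053, 0.003]
force: [11.5, -4.4, -6.4]
grip_width: 0.183
grip_force: 26.0
{310: 0, 325: 33, 340: 59, 355: 66, 370: 66, 385: 57}
time_s: 25.02
eef_pos: [594.8, -92.3, 201.1]
ee_rot: [0.001, 0.999, 0.053, 0.004]
force: [13.7, -4.0, -7.0]
grip_width: 0.178
grip_force: 25.6
{310: 80, 325: 88, 340: 89, 355: 79, 370: 62, 385: 44}
[(426, 194, 49), (427, 194, 50), (426, 195, 50), (427, 195, 51), (425, 196, 51), (426, 196, 52), (425, 197, 52), (426, 197, 53), (425, 198, 53), (424, 199, 54), (425, 199, 55), (423, 200, 54), (424, 200, 55), (418, 201, 51), (419, 201, 52), (420, 201, 53), (421, 201, 54), (422, 201, 55), (416, 202, 50), (417, 202, 51), (418, 202, 52), (419, 202, 54)]
```

The pin has dropped: the knob edge jumped from 69 to 89 px. Next I'll check how far it fell, using the last picture.

```bash
python3 - <<'E'
from h import *
w=viewer.capture("wrist");save(w,"w19.png");print(knob("pics/w19.png"))
im=cv2.imread("pics/w19.png")
for d,col in((0,(0,255,0)),(3,(0,255,255)),(12,(0,0,255))):
    for h,r in ((0,12),(5,12)):
        P=np.array([proj(w,(598.2+r*np.cos(a),-15.9+r*np.sin(a),233+d+h)) for a in np.linspace(0,6.3,60)])
        cv2.polylines(im,[((P-[-60,0])*1).round().astype(int)-[60,0]],True,col,1)
cv2.imwrite("pics/c19.png",np.hstack([cv2.resize(x[240:430,:150],None,fx=2.6,fy=2.6) for x in (cv2.imread("pics/w19.png"),im)]))
E
```

```text
{310: 80, 325: 88, 340: 88, 355: 79, 370: 61, 385: 43}
```

View pics/c19.png

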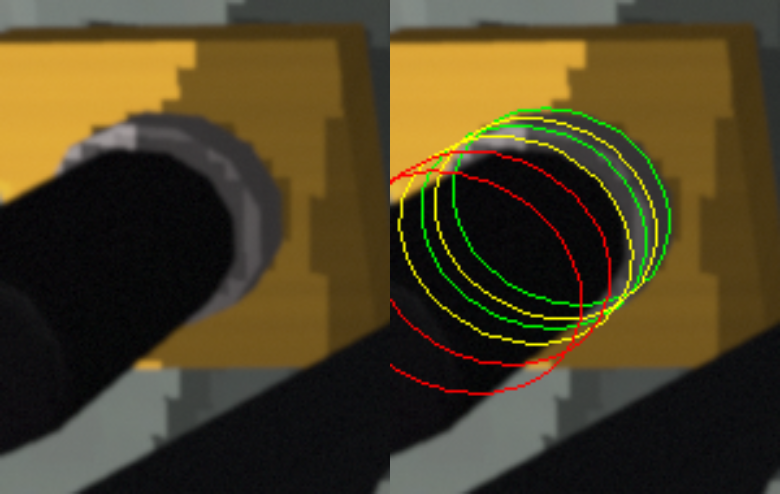

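The crop shows the collar seated flat on the brass, matching the green "home" outline, so the pin is fully home. Next I'll lean lightly on the rim both ways.

```bash
python3 -m pendant '-0.001 0 0.0002 0; -0.001 0 0.0002 0; -0.001 0 0.0002 0; 0 0 0 0'
```

```text
time_s: 25.68
eef_pos: [592.3, -92.6, 200.7]
ee_rot: [0.001, 0.999, 0.053, 0.004]
force: [14.5, -2.8, -6.3]
grip_width: 0.182
grip_force: 25.5
```

```bash
python3 -m pendant '-0.001 0 0.0002 0; -0.001 0 0.0002 0; 0 0 0 0'; python3 -m pendant '-0.001 0 0.0002 0; 0 0 0 0';  python3 - <<'E'
from h import *
print(pinlook('w20.png'))
s=viewer.capture("scene");u,v=redmark(s);print([(a,b,round(wang(s,(a,b),y=-83)[0])) for a,b in zip(u.tolist(),v.tolist())][8:16])
E
```

```text
time_s: 26.05
eef_pos: [591.3, -92.7, 200.5]
ee_rot: [0.001, 0.999, 0.053, 0.006]
force: [21.0, -2.5, -8.6]
grip_width: 0.18
grip_force: 25.1
time_s: 26.3
eef_pos: [590.9, -92.7, 200.5]
ee_rot: [0.001, 0.999, 0.053, 0.007]
force: [25.0, -3.0, -9.1]
grip_width: 0.178
grip_force: 25.0
{310: 84, 325: 85, 340: 76, 355: 56, 370: 35, 385: 14}
[(424, 196, 50), (425, 196, 51), (423, 197, 50), (424, 197, 51), (423, 198, 52), (424, 198, 53), (420, 199, 50), (421, 199, 51)]
```

The stop is felt: the force rose from 14 to 25 N while the wheel hardly moved. I'll ease back, let go and withdraw.

```bash
python3 -m pendant '0.0015 0 0 0; 0.0015 0 0 0; 0.001 0 0 0; 0 0 0 0'; python3 -m pendant '0 0 0 0; 0 0 0 0; 0 0 -0.03 0; 0 0 -0.06 0; -0.03 0.04 -0.03 0; -0.03 0.04 0 0; 0 0 0 0; 0 0 0 0' 0.37; python3 - <<'E'
from h import *
s=viewer.capture("scene");save(s,"s21.png");u,v=redmark(s);print([(a,b,round(wang(s,(a,b),y=-83)[0])) for a,b in zip(u.tolist(),v.tolist())][8:16])
g=s["color"].max(2);g8=cv2.imread("pics/s8.png").max(2)
for n,x in(("before",g8),("now",g)): print(n,x[120:156:2,408:418:3].T.tolist())
print(ctrl.sense()["force"])
E
```

```text
time_s: 26.9
eef_pos: [591.5, -92.7, 200.6]
ee_rot: [0.001, 0.999, 0.053, 0.002]
force: [3.3, -4.6, 3.1]
grip_width: 0.181
grip_force: 26.6
time_s: 27.9
eef_pos: [539.4, -177.7, 319.1]
ee_rot: [-0.0, 0.999, 0.053, -0.0]
force: [-0.2, 0.4, -1.0]
grip_width: 0.369
grip_force: 0.0
[(424, 196, 50), (425, 196, 51), (424, 197, 51), (425, 197, 52), (423, 198, 52), (424, 198, 53), (421, 199, 51), (422, 199, 52)]
before [[74, 71, 43, 37, 28, 20, 22, 22, 20, 25, 20, 28, 35, 34, 36, 36, 46, 49], [73, 76, 34, 19, 24, 16, 24, 19, 22, 19, 18, 19, 39, 36, 33, 35, 49, 47], [77, 74, 42, 22, 24, 25, 22, 18, 20, 16, 20, 16, 40, 39, 51, 48, 46, 47], [76, 73, 64, 16, 23, 20, 19, 18, 24, 21, 24, 35, 37, 44, 48, 45, 46, 49]]
now [[94, 89, 85, 87, 88, 77, 34, 26, 25, 29, 27, 27, 23, 23, 75, 55, 122, 183], [89, 89, 89, 91, 88, 50, 30, 27, 27, 26, 25, 26, 22, 23, 31, 88, 109, 182], [91, 90, 86, 88, 93, 58, 31, 31, 30, 25, 24, 23, 27, 19, 39, 57, 129, 173], [86, 89, 85, 85, 85, 83, 36, 26, 25, 23, 39, 56, 118, 118, 110, 145, 176, 173]]
[ 0.8  0.8 -0.7]
```

The knob top has moved from row 124 to row 130, about 6 px, which is the 12 mm expected for a pin fully home. The robot is clear of everything, so I'm handing in.

```bash
python3 -c "
from rig import ctrl
print(ctrl.finish_job())"
```

```text
the job is handed in; nothing more can be done
None
```

The job is handed in at about 28 s: I turned the wheel to the pointer, and the black-knobbed pin dropped fully home with the mark about 5° short of it. A lean on the rim in one direction (25 N) met the pin's stop, and the robot then let go and stood clear; no verdict was returned.

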